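# Hold the hand magnifier over the glass slide

### The arm

A 6-joint arm with a two-finger parallel gripper is mounted at the origin on the work surface. World frame = base frame: x ahead of the robot, y to its left, z up, the work surface at z = 0. Lengths are in m, angles in rad, forces in N, time in s.
With the tool pointing down it reaches from about 0.3 to 0.775 m from the base axis. Payload 14.6 kg.
Tool frame: the origin (TCP) lies midway between the tips of the shut fingers; the grasp point (between the pads) lies 19 mm behind it (ctrl.hold_point_z is the distance from the TCP to the grasp point, in m); z points along the fingers, x is the direction in which the jaws open and shut, and the axes are right-handed (so a half turn about z gives the same grasp; the last joint's range is limited). The gripper opens to 94 mm and grips with 3 to 60 N. Pads are 16 mm wide; open, the fingers measure 119 mm over their backs; the gripper's body (75 mm by 177 mm) begins 78 mm behind the grasp point.
Start: joints at [1.086, 0.3, 1.521, -0, 1.321, -0.067], TCP at [0.223, 0.503, 0.205] pointing down, gripper open.
Joint ranges: [-3.03, 3.03], [-0.79, 2.21], [0.23, 2.52], [-1.04, 4.18], [0, 3.07], [-2.55, 2.55]. Speed limits (rad/s): [2.22, 2.22, 2.57, 3.14, 3.14, 3.14].

### API

Orientations are given as [roll, pitch, yaw] about the fixed x, y, z axes, in that order (R = Rz(yaw) Ry(pitch) Rx(roll)).
In Python, from station import ctrl, viewer, ticket, nets gives the robot as it stands.
- The arm moves only by the tool carry_out, never from a script. Its argument "commands" is one flat list of numbers, 7 for each row, row after row: the closure, from -1 (fully open) to 1 (shut), so that 0 is half open, then the shift along the world's x, y, z in cm, then the turn, a rotation vector about the world's x, y, z in rad. In form: [gripper, tx, ty, tz, ax, ay, az, gripper, tx, ty, tz, ax, ay, az, ...]. A call has 1 to 12 rows; each row is the pose to reach, as a shift and turn from the pose measured when the call began; what a row does not reach only later rows make up. A row lasts 1/12 s, in which the tool goes at most 41.7 mm and 7.16 degrees, less where a joint would pass 70% of its speed; a pose out of reach is approached as far as the arm can. A call with a gripper value outside its range is refused whole. The fingers move at their own pace and stop on an object; "force" is the grip in N (left out, the last holds). Time passes only in rows, so rows that repeat a pose let the fingers close. It gives the time, the measured TCP pose, the force and the opening at its end, in the units of the state.
- ctrl.get_obs(): the state, without advancing time (a new reading comes with each control period).
- viewer.camera(name): name is "scene" or "top" or "wrist"; returns (picture, depth): 480x640x3 uint8, blue, green, red; 480x640 float32, m along the optical axis (not along the pixel's ray), 0 where there is no reading.
- viewer.camera_info(name): a dict with "fx", "fy", "cx", "cy" (pixels), "R" (3x3) and "t" (3): a world point X has camera coordinates R X + t. Camera axes: x right, y down, z forward; pixel columns grow to the right and rows downward; lengths in m; the calibration is good to about 2 mm. A picture is of the moment at which its call begins: read the wrist's pose just before it. camera_info takes no time and is no camera call; for the wrist camera it gives the pose at the moment of the call.
- ticket.hand_in(): hands the job in, once; it reports no verdict.
Trained networks look in the newest picture that a camera, given by its name, has taken for a name from the list of things; names that differ only in an ending like _2 or _b are one class to them, and where a whole thing is asked for, a point or a joint stands for the part that bears it (a point fixed in the world has none). Each returns a list of dicts, best first, with "confidence" (0 to 1); they miss things now and then, are a little off and sometimes report something else, mostly with a low value. They report only what shows in the picture. A call takes as long as a camera call. They do not tell look-alikes from the thing itself.
- nets.silhouettes(camera, thing): "region" (480x640 bool, what is visible of it) and "extent" ([left, top, right, bottom] in pixels, round what is visible of it).
The state is a dict: "time_s": time; "qpos": joint angles; "joint_vel": joint speeds; "tau": joint torques, N m; "ee_pos": TCP position; "eef_rot": TCP orientation; "force": force on the tool from outside, world axes, zero at the start; "moment": the same for the moment, N m; "grip_width": finger opening in m.
Only numpy, scipy, OpenCV 4.12 (cv2) and the standard library are available. Lean on these libraries where they do the work, as an engineer would, in place of code of your own. Each camera call takes 0.05 s, during which the arm holds its last target. There are 200 camera calls.

### The job

Wind the crank wheel of the slide stage clockwise until the carriage with the glass slide is fully home against its end stop, never pushing the carriage itself; only then pick up the hand magnifier from its rest. Carry it over the tube rack without knocking the rack, bottle or jar, and hold it still and level with its lens centred over the glass slide, its long side along the slide's long side, about 15 mm above the glass and not touching it or the stage. Finish while still holding it there: do not put it down or let go.

Things in the scene. Friction and masses are not known exactly. Their poses are not given: they have to be found in the camera images.
- stage: Slide stage fixed to the bench: grey bed 100 mm (x) by 310 mm (y from -185 to +125), 14 mm thick, two rails 26 mm high, a white gearbox with the crank wheel on top at x 0, y -130, and a dark steel end stop (face at y +91 mm, top 48 mm up). Origin on the bed's underside, z up. The carriage slides along the stage's y.
- wheel (a joint): Angle of the crank wheel in rad, growing clockwise seen from above, 0 to 8.75. It drives the carriage: 8 mm per rad (50 mm per turn), so 8.75 rad is at the stop. It needs about 3 to 4 N at the crank knob and stays where it is left.
- wheel_axis (a point): Point on the vertical axis of the crank wheel, on the wheel's top face (aluminium disc, 92 mm across, 9 mm thick, its top 70 mm above the bench).
- knob_mid (a point): Centre of the crank knob: an upright black round knob, 16 mm across (14 mm at its foot), that turns freely about its own axis, standing on the wheel 36 mm from the wheel's axis. It spans 71 to 107 mm above the bench; this point is at 91 mm.
- slide_mid (a point): Centre of the top face of the glass slide clipped on the carriage, 48 mm above the bench; moves with it. The slide is 76 mm along this frame's x, 26 mm along y; z up. The carriage is 84 mm (x) by 42 mm (y), its top 46 mm above the bench; two steel clips at y +-16 mm stand 1 mm above the glass.
- carriage: The carriage: an aluminium block 84 mm (x) by 42 mm (y), 26 to 46 mm above the bench, with the glass slide clipped on top. Axes as the stage's; origin 48 mm below slide_mid, at y 0 to +70 mm in the stage's frame. At y +70 mm it is home, hard against the end stop (wheel at 8.75 rad); it starts 25 to 65 mm short. Moved by the wheel only.
- magnifier: Black hand magnifier, 90-140 g: handle 18 mm wide and high, x from -68 to +22 mm; then a rectangular lens frame, x +22 to +102, 50 mm wide, 8 mm high, with a clear lens. Origin on the flat underside, under the handle's middle line, within 10 mm of the centre of mass: grip across y here. x points to the lens, z up. It lies level on the rest, underside 32 mm above the bench.
- lens_mid (a point): Centre of the lens at the level of the magnifier's flat underside (the lens itself starts 2 mm higher), 62 mm in +x from the magnifier's origin; axes as the magnifier's.
- rest: Light wooden rest fixed to the bench: foot plate 150 x 56 x 6 mm and two posts 32 mm high, one at x 43 to 57 mm (50 mm wide), one at x -62 to -48 (30 mm wide). The magnifier starts on it, origin over origin within 3 mm, same yaw within 0.05 rad; between the posts the fingers have free room. Origin on its underside.
- rack: White tube rack with ten capped tubes, 200 mm (x) by 56 mm (y), 112 mm high to the caps, loose, 0.7 kg, standing between the magnifier and the stage. Origin on its underside. Leave it alone.
- bottle: White capped bottle, 56 mm across, 130 mm high, loose, 0.3 kg, beyond the stage. Origin on its underside. Leave it alone.
- jar: Low white jar with a grey lid, 60 mm across, 70 mm high, loose, 0.2 kg, near the rest (ahead of it or nearer the robot). Origin on its underside. Leave it alone.
Mind the look-alikes: they are no part of the job. There is more than one size of the magnifier; the one meant has the size given above.

How it is judged:
By the outcome, as a careful person would: the job done as asked, in the order asked, and still so for the second after the job is handed in, while the arm keeps its last pose, push and grip.
It also fails if it takes over 66 s, if anything falls off the work surface, if the arm or the gripper's body presses on something with over 40 N, if the wrist force passes 120 N, or if a joint passes its speed limit or range.

## Working session

There is one attempt and no reset: what is moved stays moved. The work goes in short steps, Python scripts to look and compute and a tool call to move; the robot and the scene stay as the last step left them, time stands still between calls to the robot, and variables do not carry over. Pictures are saved under pics/ and viewed, about 8 in all and at most 12, crops included, and the job is handed in when it is done.

Besides the shell and the picture viewer there is one more tool, called after "Emit:" in YAML: its name, and indented under it one key for each argument. carry_out: Moves the arm, as the interface text tells. Its arguments: {"type":"object","properties":{"commands":{"type":"array","items":{"type":"number"}},"force":{"type":"number"}},"required":["commands"]}

```bash
mkdir -p pics; ls; cat > h.py <<'E'
import numpy as np, cv2
from station import ctrl, viewer, ticket, nets
def cloud(name):
    ci=viewer.camera_info(name); im,d=viewer.camera(name)
    v,u=np.mgrid[0:480,0:640]
    c=np.stack([(u-ci['cx'])/ci['fx']*d,(v-ci['cy'])/ci['fy']*d,d],-1)
    P=(c-np.array(ci['t']))@np.array(ci['R'])
    P[d==0]=np.nan
    return im,P
E
python3 - <<'E'
from h import *
print(ctrl.get_obs())
out=[]
for n in ('scene','top'):
    im,P=cloud(n); np.save(f'{n}.npy',P); cv2.imwrite(f'pics/{n}0.png',im)
    for t in ('magnifier','rest','stage','wheel','knob_mid','slide_mid','carriage','rack','bottle','jar'):
        for r in nets.silhouettes(n,t)[:3]:
            m=r['region']; p=P[m]; p=p[~np.isnan(p[:,0])]
            if len(p): print(n,t,round(r['confidence'],2),[int(x) for x in r['extent']],np.median(p,0).round(3),'zmax',np.percentile(p[:,2],98).round(3))
E
```

```text
pics
{'time_s': 0.0, 'qpos': array([ 1.08638011e+00,  3.00479606e-01,  1.52158521e+00,  8.32752813e-06,
        1.32070459e+00, -6.65833716e-02]), 'joint_vel': array([ 0.00131931,  0.00039731,  0.00032565, -0.0011778 , -0.00128489,
        0.00091092]), 'tau': array([-2.42972907e-03, -5.31793892e+01, -3.52745891e+01,  7.08580320e-02,
        2.42775731e-02, -8.43403086e-05]), 'ee_pos': array([0.22304749, 0.50245112, 0.20487992]), 'eef_rot': array([-3.14150631e+00,  1.17361228e-03,  1.15296147e+00]), 'force': array([ 0.23484774, -0.48936209,  0.0149    ]), 'moment': array([ 0.01275117, -0.00680629, -0.0380149 ]), 'grip_width': 0.09382792729411853}
scene magnifier 0.93 [382, 188, 463, 207] [0.171 0.304 0.009] zmax 0.026
scene magnifier 0.74 [394, 229, 417, 288] [0.472 0.308 0.039] zmax 0.052
scene magnifier 0.64 [448, 247, 478, 283] [0.408 0.441 0.005] zmax 0.014
scene rest 0.74 [394, 241, 417, 259] [0.384 0.288 0.006] zmax 0.026
scene stage 0.73 [141, 213, 276, 284] [ 0.55  -0.178  0.025] zmax 0.073
scene wheel 0.97 [148, 212, 186, 248] [ 0.535 -0.272  0.07 ] zmax 0.106
scene wheel 0.
[... 605 characters left out ...]
0.443 0.005] zmax 0.015
top magnifier 0.88 [215, 212, 235, 284] [0.467 0.307 0.039] zmax 0.052
top rest 0.68 [214, 245, 246, 288] [0.396 0.293 0.005] zmax 0.03
top stage 0.57 [364, 187, 502, 242] [ 0.525 -0.172  0.022] zmax 0.072
top wheel 0.8 [458, 193, 499, 229] [ 0.532 -0.269  0.068] zmax 0.099
top carriage 0.96 [402, 196, 424, 235] [ 0.526 -0.124  0.045] zmax 0.051
top rack 0.7 [270, 169, 302, 260] [0.511 0.168 0.072] zmax 0.114
top rack 0.3 [216, 230, 247, 291] [0.398 0.293 0.005] zmax 0.043
top rack 0.29 [316, 114, 340, 147] [0.713 0.076 0.085] zmax 0.131
top bottle 0.73 [318, 114, 339, 144] [0.712 0.076 0.086] zmax 0.131
top jar 0.63 [212, 159, 241, 186] [0.615 0.309 0.066] zmax 0.073
```

View image.

```bash
python3 - <<'E'
import cv2,numpy as np
a=cv2.imread('pics/top0.png'); b=cv2.resize(a[100:320,140:520],(800,463),interpolation=cv2.INTER_CUBIC)
cv2.imwrite('pics/topc.png',b)
P=np.load('top.npy')
import math
def rect(m,name):
    p=P[m]; p=p[~np.isnan(p[:,0])]
    r=cv2.minAreaRect((p[:,:2]*1000).astype(np.float32)); print(name,len(p),np.median(p,0).round(4),r)
Z=P[...,2]; X=P[...,0]; Y=P[...,1]
rect((Z>.033)&(Z<.06)&(abs(Y-.307)<.05)&(X<.57)&(X>.33),'mag')
rect((Z>.0645)&(Z<.075)&(abs(Y+.27)<.06)&(abs(X-.53)<.07),'wheel')
rect((Z>.08)&(Z<.115)&(abs(Y+.27)<.06)&(abs(X-.53)<.07),'knob')
rect((Z>.041)&(Z<.056)&(abs(Y+.124)<.035)&(abs(X-.53)<.07),'carr')
rect((Z>.01)&(Z<.02)&(abs(Y+.15)<.25)&(abs(X-.53)<.1),'bed')
rect((Z>.03)&(Z<.12)&(abs(Y-.17)<.06)&(abs(X-.53)<.15),'rack')
rect((Z>.04)&(Z<.055)&(Y>-.09)&(Y<0)&(abs(X-.53)<.07),'stop')
E
```

```text
mag 977 [0.4646 0.3064 0.0389] ((440.2507019042969, 308.2262878417969), (170.0585479736328, 52.236854553222656), 8.39450454711914)
wheel 1082 [ 0.5347 -0.2684  0.0682] ((534.46923828125, -269.6664123535156), (88.6334228515625, 91.2109603881836), 2.795598268508911)
knob 58 [ 0.5189 -0.3007  0.1014] ((519.9091186523438, -302.25927734375), (15.504331588745117, 14.00039005279541), 88.6024169921875)
carr 608 [ 0.5263 -0.1242  0.0457] ((526.6387939453125, -124.425537109375), (84.938720703125, 42.67919921875), 2.3133106231689453)
bed 1864 [ 0.5173 -0.1649  0.0129] ((529.0119018554688, -158.95709228515625), (111.10709381103516, 334.38140869140625), 0.6554322242736816)
rack 2192 [0.5101 0.1673 0.0721] ((512.8521118164062, 168.45162963867188), (202.3668670654297, 56.247310638427734), 4.450608730316162)
stop 206 [ 0.522  -0.0433  0.0458] ((521.7505493164062, -42.786197662353516), (78.28672790527344, 14.806334495544434), 2.820250988006592)
```

View pics/topc.png

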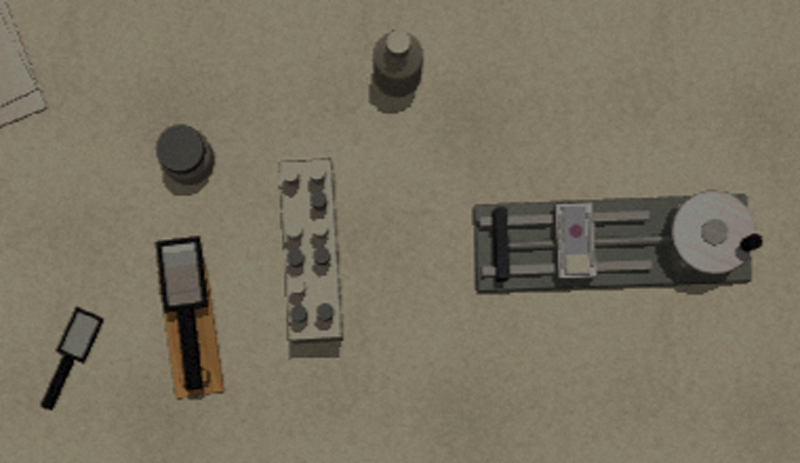

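Two magnifiers show up. The small one at crop (70,355) lies flat on the bench. The one at crop (185,310) lies on the wooden rest and measures 170×52 mm, so it matches the description. The knob is at crop (751,242) and the wheel at (712,232). The knob is 35.7 mm from the wheel axis, which fits. The stage yaw is about 0.05, and the carriage has about 54 mm left to travel, or roughly 6.8 rad.

Emit:
carry_out:
  commands: [0,29.7,-80.5,0,0,0,0,0,29.7,-80.5,0,0,0,0,0,29.7,-80.5,0,0,0,0,0,29.7,-80.5,0,0,0,0,0,29.7,-80.5,0,0,0,0,0,29.7,-80.5,0,0,0,0,0,29.7,-80.5,0,0,0,0,0,29.7,-80.5,0,0,0,0,0,29.7,-80.5,0,0,0,0,0,29.7,-80.5,0,0,0,0,0,29.7,-80.5,0,0,0,0,0,29.7,-80.5,0,0,0,0]

```text
time_s: 2.1
ee_pos: [0.3965, 0.0315, 0.2058]
eef_rot: [3.141, -0.001, 1.153]
force: [0.8, 1.5, -0.1]
grip_width: 0.0472
```

Emit:
carry_out:
  commands: [0,12.3,-33.4,0,0,0,0,0,12.3,-33.4,0,0,0,0,0,12.3,-33.4,0,0,0,0,0,12.3,-33.4,0,0,0,0,0,12.3,-33.4,0,0,0,0,0,12.3,-33.4,0,0,0,0,0,12.3,-33.4,0,0,0,0,0,12.3,-33.4,0,0,0,0,0,12.3,-33.4,0,0,0,0,0,12.3,-33.4,0,0,0,0,0,12.3,-33.4,0,0,0,0,0,12.3,-33.4,0,0,0,0]

```text
time_s: 3.1
ee_pos: [0.5193, -0.3019, 0.2057]
eef_rot: [3.141, -0.001, 1.153]
force: [-0.2, -0.3, -0.7]
grip_width: 0.0471
```

```bash
python3 - <<'E'
from h import *
o=ctrl.get_obs(); print(o['ee_pos'],o['eef_rot'],o['qpos'].round(2))
im,P=cloud('wrist'); np.save('wrist.npy',P); cv2.imwrite('pics/w1.png',im)
Z=P[...,2]; X=P[...,0]; Y=P[...,1]
def rect(m,name):
    p=P[m]; p=p[~np.isnan(p[:,0])]
    if len(p)<5: print(name,len(p)); return
    r=cv2.minAreaRect((p[:,:2]*1000).astype(np.float32)); print(name,len(p),np.median(p,0).round(4),r)
rect((Z>.1)&(Z<.112)&(abs(Y+.27)<.06)&(abs(X-.53)<.07),'knob')
rect((Z>.065)&(Z<.074)&(abs(Y+.27)<.06)&(abs(X-.53)<.07),'wheel')
rect((Z>.041)&(Z<.056)&(abs(Y+.124)<.035)&(abs(X-.53)<.07),'carr')
E
```

```text
[ 0.51927103 -0.30189283  0.20566051] [ 3.14111989e+00 -6.66016393e-04  1.15312615e+00] [-0.59  0.41  1.37  0.    1.36 -1.74]
knob 275 [ 0.5181 -0.3034  0.1055] ((518.7947387695312, -303.80181884765625), (15.364239692687988, 15.06421947479248), 82.46038818359375)
wheel 6576 [ 0.5321 -0.2682  0.0688] ((532.5721435546875, -270.55889892578125), (90.80342864990234, 89.78516387939453), 83.41065216064453)
carr 3861 [ 0.5233 -0.1267  0.0468] ((526.016357421875, -125.27139282226562), (84.60511016845703, 42.73695755004883), 3.1489439010620117)
```

View pics/w1.png

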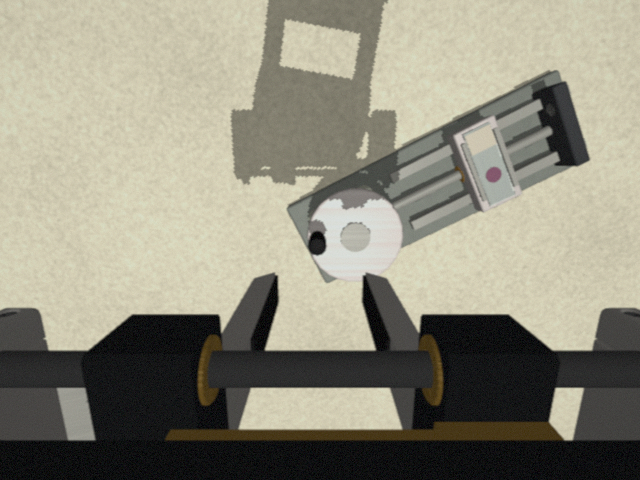

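The wrist view shows the knob at pixel (317,243) on the wheel (355,237), under the half-open fingers. Both cameras put it at (0.519, -0.303). Next I lower the gripper and grip it.

Emit:
carry_out:
  commands: [0,0,-0.1,-6,0,0,0,0,0,-0.1,-10,0,0,0,0,0,-0.1,-12.8,0,0,0,0,0,-0.1,-12.8,0,0,0,0,0,-0.1,-12.8,0,0,0,1,0,-0.1,-12.8,0,0,0,1,0,-0.1,-12.8,0,0,0,1,0,-0.1,-12.8,0,0,0,1,0,-0.1,-12.8,0,0,0,1,0,-0.1,-12.8,0,0,0,1,0,-0.1,-12.8,0,0,0,1,0,-0.1,-12.8,0,0,0]
  force: 20

```text
time_s: 4.15
ee_pos: [0.519, -0.3043, 0.0789]
eef_rot: [3.139, 0.002, 1.153]
force: [-5.2, -10.1, 3.5]
grip_width: 0.0152
```

```bash
python3 - <<'E'
from h import *
o=ctrl.get_obs(); print(o['ee_pos'],o['force'],o['grip_width'])
c=np.array([.5330,-.2700]); k=o['ee_pos'][:2]
d=k-c; a=np.arctan2(d[1],d[0]); r=.036; print(np.hypot(*d)*1e3,np.degrees(a))
for i in range(1,13):
    p=c+r*np.array([np.cos(a-np.radians(12*i)),np.sin(a-np.radians(12*i))])-(c+r*d/np.hypot(*d)); print(12*i,(p*100).round(2))
E
```

```text
[ 0.51899938 -0.30433352  0.07885888] [ -5.17153744 -10.14625474   3.4899781 ] 0.015195144199403278
37.07840314514293 -112.18479601234132
12 [-0.66  0.36]
24 [-1.24  0.84]
36 [-1.7   1.44]
48 [-2.03  2.11]
60 [-2.21  2.84]
72 [-2.23  3.6 ]
84 [-2.1   4.34]
96 [-1.81  5.03]
108 [-1.39  5.66]
120 [-0.85  6.18]
132 [-0.21  6.57]
144 [0.5  6.83]
```

Emit:
carry_out:
  commands: [1,-0.66,0.36,0,0,0,0,1,-1.24,0.84,0,0,0,0,1,-1.7,1.44,0,0,0,0,1,-2.03,2.11,0,0,0,0,1,-2.21,2.84,0,0,0,0,1,-2.21,2.84,0,0,0,0]

```text
time_s: 4.65
ee_pos: [0.4973, -0.2747, 0.079]
eef_rot: [3.138, 0.001, 1.154]
force: [7.0, 3.4, -4.9]
grip_width: 0.0154
```

```bash
cat > arc.py <<'E'
from h import *
import sys
c=np.array([float(sys.argv[1]),float(sys.argv[2])])/1e3
o=ctrl.get_obs(); k=o['ee_pos'][:2]
d=k-c; a=np.arctan2(d[1],d[0]); r=.036; print(o['ee_pos'],o['force'].round(1),o['grip_width'],np.hypot(*d)*1e3,np.degrees(a))
s=float(sys.argv[3])
for i in range(1,13):
    p=c+r*np.array([np.cos(a-np.radians(s*i)),np.sin(a-np.radians(s*i))])-k; print(s*i,(p*100).round(2))
E
python3 arc.py 533 -270.6 15
```

```text
[ 0.49732207 -0.27470461  0.07896989] [ 7.   3.4 -4.9] 0.015415332005314693 35.91325874979229 -173.43719299808822
15.0 [0.01 0.94]
30.0 [0.26 1.84]
45.0 [0.75 2.65]
60.0 [1.42 3.3 ]
75.0 [2.24 3.76]
90.0 [3.16 3.99]
105.0 [4.1  3.97]
120.0 [5.   3.71]
135.0 [5.81 3.23]
150.0 [6.46 2.55]
165.0 [6.92 1.73]
180.0 [7.14 0.82]
```

Emit:
carry_out:
  commands: [1,0.01,0.94,0,0,0,0,1,0.26,1.84,0,0,0,0,1,0.75,2.65,0,0,0,0,1,1.42,3.3,0,0,0,0,1,2.24,3.76,0,0,0,0,1,3.16,3.99,0,0,0,0,1,4.1,3.97,0,0,0,0,1,5.0,3.71,0,0,0,0,1,5.81,3.23,0,0,0,0,1,6.46,2.55,0,0,0,0,1,6.92,1.73,0,0,0,0,1,7.14,0.82,0,0,0,0]

```text
time_s: 5.65
ee_pos: [0.569, -0.2664, 0.0789]
eef_rot: [3.138, 0.001, 1.154]
force: [-2.3, 3.9, -2.0]
grip_width: 0.0159
```

```bash
python3 arc.py 533 -270.6 12
```

```text
[ 0.56902938 -0.26635482  0.07892745] [-2.3  3.9 -2. ] 0.015921229916188773 36.27860861751162 6.719923949778067
12.0 [-0.02 -0.76]
24.0 [-0.17 -1.49]
36.0 [-0.46 -2.19]
48.0 [-0.9 -2.8]
60.0 [-1.45 -3.31]
72.0 [-2.1  -3.69]
84.0 [-2.81 -3.94]
96.0 [-3.56 -4.02]
108.0 [-4.31 -3.95]
120.0 [-5.03 -3.73]
132.0 [-5.68 -3.36]
144.0 [-6.25 -2.87]
```

Emit:
carry_out:
  commands: [1,-0.02,-0.76,0,0,0,0,1,-0.17,-1.49,0,0,0,0,1,-0.46,-2.19,0,0,0,0,1,-0.9,-2.8,0,0,0,0,1,-1.45,-3.31,0,0,0,0,1,-2.1,-3.69,0,0,0,0,1,-2.81,-3.94,0,0,0,0,1,-3.56,-4.02,0,0,0,0,1,-4.31,-3.95,0,0,0,0,1,-5.03,-3.73,0,0,0,0,1,-5.03,-3.73,0,0,0,0]

```text
time_s: 6.57
ee_pos: [0.5171, -0.3036, 0.0789]
eef_rot: [3.14, 0.001, 1.154]
force: [-5.1, -3.3, -3.4]
grip_width: 0.0151
```

```bash
cat > gap.py <<'E'
from h import *
import sys
im,P=cloud('top'); cv2.imwrite('pics/%s.png'%sys.argv[1],im)
Z=P[...,2]; X=P[...,0]; Y=P[...,1]
m=(Z>.040)&(Z<.056)&(Y>-.16)&(Y<-.02)&(abs(X-.525)<.03)
p=P[m]; s=p[:,1]+.05*(p[:,0]-.523)
h,e=np.histogram(s,np.arange(-.16,-.02,.003)); print([(round(a*1e3),int(b)) for a,b in zip(e,h)])
for n in ('carriage','slide_mid'):
    for r in nets.silhouettes('top',n)[:2]:
        q=P[r['region']]; q=q[(q[:,2]>.04)&(q[:,2]<.056)]
        if len(q)>20: print(n,r['confidence'],cv2.minAreaRect((q[:,:2]*1000).astype(np.float32)))
E
python3 gap.py g1; python3 arc.py 533 -270.6 5
```

```text
[(-160, 0), (-157, 0), (-154, 0), (-151, 0), (-148, 0), (-145, 0), (-142, 0), (-139, 0), (-136, 0), (-133, 0), (-130, 0), (-127, 0), (-124, 0), (-121, 0), (-118, 0), (-115, 0), (-112, 0), (-109, 0), (-106, 0), (-103, 0), (-100, 0), (-97, 10), (-94, 25), (-91, 34), (-88, 29), (-85, 31), (-82, 32), (-79, 31), (-76, 29), (-73, 36), (-70, 32), (-67, 30), (-64, 28), (-61, 35), (-58, 36), (-55, 20), (-52, 16), (-49, 29), (-46, 29), (-43, 31), (-40, 33), (-37, 20), (-34, 0), (-31, 0), (-28, 0), (-25, 0)]
carriage 0.77 ((524.5885009765625, -73.35948944091797), (83.75547790527344, 42.22848129272461), 2.5466110706329346)
carriage 0.35 ((527.5950317382812, -140.2499237060547), (83.76563262939453, 209.0828857421875), 2.576894998550415)
slide_mid 0.9 ((524.6277465820312, -73.37283325195312), (83.65467071533203, 42.26674270629883), 2.249537944793701)
slide_mid 0.55 ((441.53851318359375, 307.1134338378906), (163.07217407226562, 48.007225036621094), 9.211524963378906)
[ 0.51774511 -0.30390358  0.07891233] [-4.8 -4.5 -0.3] 0.015476095418379115 36.63113934424223 -114.6104083170657
5.0 [-0.25  0.2 ]
10.0 [-0.52  0.37]
15.0 [-0.77  0.56]
20.0 [-1.    0.77]
25.0 [-1.22  1.  ]
30.0 [-1.41  1.25]
35.0 [-1.58  1.51]
40.0 [-1.73  1.79]
45.0 [-1.85  2.08]
50.0 [-1.95  2.37]
55.0 [-2.02  2.68]
60.0 [-2.06  2.99]
```

Emit:
carry_out:
  commands: [1,-0.25,0.2,0,0,0,0,1,-0.52,0.37,0,0,0,0,1,-0.77,0.56,0,0,0,0,1,-1.0,0.77,0,0,0,0,1,-1.0,0.77,0,0,0,0]

```text
time_s: 7.13
ee_pos: [0.5071, -0.2961, 0.0789]
eef_rot: [3.141, 0.002, 1.154]
force: [-4.0, -3.1, -1.9]
grip_width: 0.0157
```

```bash
python3 arc.py 533 -270.6 3
```

```text
[ 0.50714294 -0.2961423   0.07891647] [-4.  -3.1 -1.9] 0.01567750740204438 36.34552239405261 -135.35086133369944
3.0 [-0.1   0.16]
6.0 [-0.23  0.31]
9.0 [-0.34  0.46]
12.0 [-0.45  0.61]
15.0 [-0.54  0.77]
18.0 [-0.63  0.94]
21.0 [-0.71  1.11]
24.0 [-0.78  1.28]
27.0 [-0.84  1.46]
30.0 [-0.9   1.64]
33.0 [-0.94  1.83]
36.0 [-0.97  2.01]
```

Emit:
carry_out:
  commands: [1,-0.1,0.16,0,0,0,0,1,-0.23,0.31,0,0,0,0,1,-0.28,0.39,0,0,0,0,1,-0.28,0.39,0,0,0,0]

```text
time_s: 7.47
ee_pos: [0.5053, -0.2946, 0.0791]
eef_rot: [3.136, 0.005, 1.154]
force: [7.6, -19.5, -13.3]
grip_width: 0.0155
```

```bash
python3 gap.py g2; python3 arc.py 533 -270.6 3
```

```text
[(-160, 0), (-157, 0), (-154, 0), (-151, 0), (-148, 0), (-145, 0), (-142, 0), (-139, 0), (-136, 0), (-133, 0), (-130, 0), (-127, 0), (-124, 0), (-121, 0), (-118, 0), (-115, 0), (-112, 0), (-109, 0), (-106, 0), (-103, 0), (-100, 0), (-97, 1), (-94, 8), (-91, 29), (-88, 32), (-85, 32), (-82, 35), (-79, 30), (-76, 28), (-73, 37), (-70, 30), (-67, 32), (-64, 32), (-61, 34), (-58, 32), (-55, 28), (-52, 33), (-49, 36), (-46, 28), (-43, 32), (-40, 32), (-37, 18), (-34, 1), (-31, 0), (-28, 0), (-25, 0)]
carriage 0.97 ((524.4864501953125, -70.03642272949219), (84.11715698242188, 44.10392379760742), 3.239614486694336)
slide_mid 0.7 ((524.2521362304688, -71.27388000488281), (83.42080688476562, 41.02959060668945), 3.085078477859497)
[ 0.50526065 -0.29459838  0.07910642] [  7.7 -20.9 -11.7] 0.015337336816460415 36.67960762517166 -139.1356501528849
3.0 [-0.07  0.19]
6.0 [-0.18  0.34]
9.0 [-0.28  0.5 ]
12.0 [-0.38  0.66]
15.0 [-0.47  0.83]
18.0 [-0.54  1.  ]
21.0 [-0.61  1.18]
24.0 [-0.67  1.36]
27.0 [-0.72  1.54]
30.0 [-0.76  1.72]
33.0 [-0.79  1.91]
36.0 [-0.81  2.09]
```

The carriage is at the stop. The tool pushed about 21 N along the turning direction with no further movement, against 3–4 N while running free. In the top camera the gap to the end stop is gone. Next I release the knob and lift.

Emit:
carry_out:
  commands: [1,0,0,0,0,0,0,0,0,0,0,0,0,0,0,0,0,0,0,0,0,0,0,0,0,0,0,0,0,0,0,0,0,0,0,0,0,0,4,0,0,0,0,0,0,8,0,0,0,0,0,0,12.6,0,0,0,0,0,0,12.6,0,0,0,0,-2,15,12.6,0,0,0.2,0,-4,30,12.6,0,0,0.4,0,-4,30,12.6,0,0,0.5]

```text
time_s: 8.62
ee_pos: [0.4881, -0.1693, 0.205]
eef_rot: [3.136, 0.005, 1.534]
force: [2.2, 0.8, 0.3]
grip_width: 0.0469
```

```bash
python3 gap.py g3; python3 - <<'E'
from h import *
o=ctrl.get_obs(); print(o['ee_pos'],o['eef_rot'],o['force'])
a=cv2.imread('pics/g3.png'); cv2.imwrite('pics/g3c.png',cv2.resize(a[150:270,340:520],(720,480),interpolation=cv2.INTER_CUBIC))
E
```

```text
[(-160, 0), (-157, 0), (-154, 0), (-151, 0), (-148, 0), (-145, 0), (-142, 0), (-139, 0), (-136, 0), (-133, 0), (-130, 0), (-127, 0), (-124, 0), (-121, 0), (-118, 0), (-115, 0), (-112, 0), (-109, 0), (-106, 0), (-103, 0), (-100, 0), (-97, 0), (-94, 9), (-91, 29), (-88, 29), (-85, 32), (-82, 33), (-79, 33), (-76, 28), (-73, 31), (-70, 38), (-67, 27), (-64, 31), (-61, 35), (-58, 30), (-55, 29), (-52, 33), (-49, 32), (-46, 29), (-43, 32), (-40, 32), (-37, 17), (-34, 1), (-31, 0), (-28, 0), (-25, 0)]
carriage 0.88 ((524.4098510742188, -71.13682556152344), (83.30479431152344, 41.697959899902344), 3.160219430923462)
slide_mid 0.9 ((524.4098510742188, -71.13682556152344), (83.30479431152344, 41.697959899902344), 3.160219430923462)
[ 0.48874697 -0.16860287  0.2056559 ] [3.13547961 0.00533266 1.53272926] [0.07106697 0.11026471 0.09344754]
```

View pics/g3c.png

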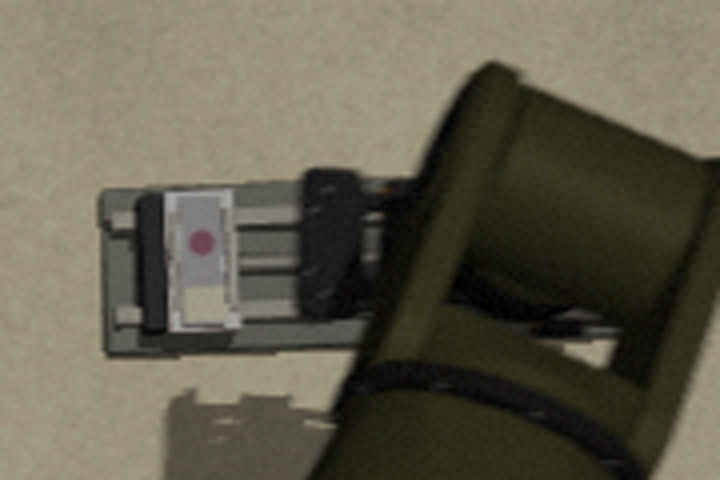

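The carriage (crop 200,260) sits against the dark end stop (crop 150,262), still home after release. Now I move over to the magnifier.

Emit:
carry_out:
  commands: [0,-6.5,47.4,0,0.006,0.005,0.17,0,-6.5,47.4,0,0.006,0.005,0.17,0,-6.5,47.4,0,0.006,0.005,0.17,0,-6.5,47.4,0,0.006,0.005,0.17,0,-6.5,47.4,0,0.006,0.005,0.17,0,-6.5,47.4,0,0.006,0.005,0.17,0,-6.5,47.4,0,0.006,0.005,0.17,0,-6.5,47.4,0,0.006,0.005,0.17,0,-6.5,47.4,0,0.006,0.005,0.17,0,-6.5,47.4,0,0.006,0.005,0.17,0,-6.5,47.4,0,0.006,0.005,0.17,0,-6.5,47.4,0,0.006,0.005,0.17]

```text
time_s: 9.77
ee_pos: [0.4235, 0.3085, 0.2055]
eef_rot: [3.14, -0.001, 1.702]
force: [0.3, -1.2, 0.3]
grip_width: 0.0469
```

Emit:
carry_out:
  commands: [0,0,0,0,0,0,0]

```text
time_s: 9.85
ee_pos: [0.4233, 0.3113, 0.2051]
eef_rot: [3.14, -0.002, 1.704]
force: [-0.4, -0.8, -0.4]
grip_width: 0.0469
```

```bash
python3 - <<'E'
from h import *
o=ctrl.get_obs(); print(o['ee_pos'],o['eef_rot'],o['qpos'].round(2),o['time_s'])
im,P=cloud('wrist'); cv2.imwrite('pics/w2.png',im)
Z=P[...,2]; X=P[...,0]; Y=P[...,1]
m=np.zeros((480,640),bool)
for r in nets.silhouettes('wrist','magnifier')[:3]:
    p=P[r['region']]; p=p[(p[:,2]>.034)&(p[:,2]<.056)]
    print(r['confidence'],r['extent'],len(p))
    if len(p)>50:
        print(np.median(p,0),cv2.minAreaRect((p[:,:2]*1000).astype(np.float32)))
        h=p[p[:,2]>.046]
        if len(h)>20: print('handle',np.median(h,0),cv2.minAreaRect((h[:,:2]*1000).astype(np.float32)))
        f=p[p[:,2]<.044]
        if len(f)>20: print('frame',np.median(f,0),cv2.minAreaRect((f[:,:2]*1000).astype(np.float32)))
E
```

```text
[0.42329997 0.31131987 0.20510256] [ 3.14034398e+00 -1.63452790e-03  1.70365689e+00] [ 0.56  0.24  1.59  0.    1.3  -1.14] 9.85
0.74 [289.9, 161.3, 339.5, 320.7] 4825
[0.46281494 0.30682721 0.03828191] ((439.33868408203125, 307.25787353515625), (169.8568115234375, 49.34458923339844), 8.192580223083496)
handle [0.39705166 0.30162009 0.0484803 ] ((399.6290588378906, 301.843017578125), (89.58976745605469, 17.829837799072266), 7.647977352142334)
frame [0.48213711 0.31384489 0.03723208] ((483.56854248046875, 313.6016845703125), (80.4657974243164, 49.34849548339844), 8.25027084350586)
0.57 [401.2, 159.2, 477.5, 257.8] 0
0.25 [111.9, 191.6, 214.1, 315.0] 1441
[0.46173422 0.18769454 0.0364211 ] ((474.12457275390625, 165.63064575195312), (126.74951171875, 56.601234436035156), 4.491623878479004)
handle [0.41187012 0.17274909 0.04949164] ((458.13031005859375, 184.56100463867188), (127.0027847290039, 51.64348602294922), 27.307571411132812)
frame [0.4675955  0.18820253 0.03623429] ((474.1544189453125, 166.19342041015625), (126.60182189941406, 55.48379135131836), 4.491623401641846)
```

View pics/w2.png

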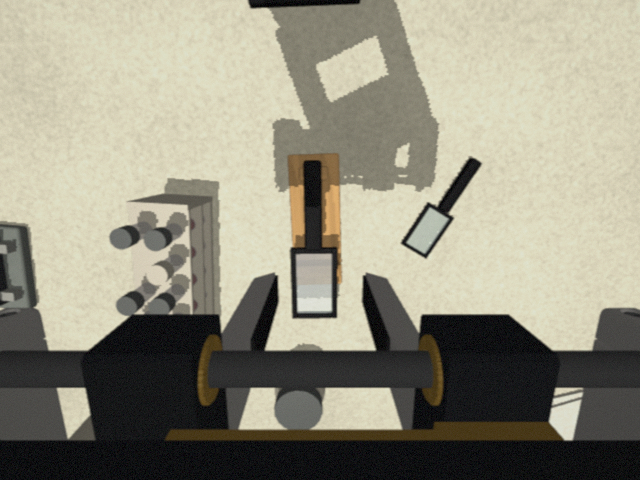

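Close up, the magnifier on the rest measures 170×49 mm: handle 90×18, frame 80×49. That matches the given size. The small one at (445,205) is the look-alike. Whole outline, handle and frame all put the origin at (0.4223, 0.3050) with yaw 0.141.

Emit:
carry_out:
  commands: [0,-0.1,-0.63,-3,0,0,0.008,0,-0.1,-0.63,-6.5,0,0,0.008,0,-0.1,-0.63,-10,0,0,0.008,0,-0.1,-0.63,-13,0,0,0.008,0,-0.1,-0.63,-15,0,0,0.008,0,-0.1,-0.63,-17,0,0,0.008,0,-0.1,-0.63,-18.3,0,0,0.008,0,-0.1,-0.63,-18.3,0,0,0.008,0,-0.1,-0.63,-18.3,0,0,0.008]

```text
time_s: 10.7
ee_pos: [0.4234, 0.301, 0.0221]
eef_rot: [3.141, -0.001, 1.708]
force: [0.5, -0.2, 0.5]
grip_width: 0.047
```

```bash
python3 - <<'E'
from h import *
o=ctrl.get_obs(); print(o['ee_pos'],o['eef_rot'],o['force'])
E
```

```text
[0.42342037 0.30104395 0.02212407] [ 3.14124488e+00 -5.18140213e-04  1.70830707e+00] [ 0.46684827 -0.16394558  0.52449314]
```

Emit:
carry_out:
  commands: [0,-0.1,0.4,0,0,0,0.004,0,-0.1,0.4,0,0,0,0.004,0,-0.1,0.4,0,0,0,0.004,1,-0.1,0.4,0,0,0,0.004,1,-0.1,0.4,0,0,0,0.004,1,-0.1,0.4,0,0,0,0.004,1,-0.1,0.4,0,0,0,0.004,1,-0.1,0.4,0,0,0,0.004,1,-0.1,0.4,0,0,0,0.004,1,-0.1,0.4,0,0,0,0.004,1,-0.1,0.4,0,0,0,0.004,1,-0.1,0.4,0,0,0,0.004]
  force: 25

```text
time_s: 11.7
ee_pos: [0.4224, 0.3051, 0.0222]
eef_rot: [3.141, -0.001, 1.712]
force: [0.1, 0.6, 1.3]
grip_width: 0.0177
```

```bash
python3 - <<'E'
from h import *
o=ctrl.get_obs(); print(o['ee_pos'],o['eef_rot'],o['force'],o['grip_width'])
E
```

```text
[0.42244718 0.30505921 0.02216607] [ 3.14121071e+00 -5.30829995e-04  1.71230653e+00] [0.09821788 0.62310148 1.33918697] 0.01774004723737498
```

Emit:
carry_out:
  commands: [1,0,0,0.5,0,0,0,1,0,0,1.5,0,0,0,1,0,0,3,0,0,0,1,0,0,5,0,0,0,1,0,0,7.5,0,0,0,1,0,0,10,0,0,0,1,0,0,12.5,0,0,0,1,0,0,15,0,0,0,1,0,0,17,0,0,0,1,0,0,18,0,0,0,1,0,0,18,0,0,0,1,0,0,18,0,0,0]

```text
time_s: 12.7
ee_pos: [0.4223, 0.305, 0.2019]
eef_rot: [3.141, -0.001, 1.712]
force: [0.2, 0.4, -1.4]
grip_width: 0.0181
```

Emit:
carry_out:
  commands: [1,0.2,-1,0,0,0,-0.01,1,0.5,-3,0,0,0,-0.02,1,0.9,-6,0,0,0,-0.03,1,1.3,-9.5,0,0,0,-0.04,1,1.7,-13,0,0,0,-0.05,1,2,-16.5,0,0,0,-0.06,1,2.3,-20,0,0,0,-0.07,1,2.7,-23.5,0,0,0,-0.08,1,3.1,-27,0,0,0,-0.089,1,3.5,-30.5,0,0,0,-0.089,1,3.8,-33,0,0,0,-0.089,1,3.8,-33,0,0,0,-0.089]

```text
time_s: 13.7
ee_pos: [0.4597, -0.029, 0.2005]
eef_rot: [-3.14, -0.0, 1.619]
force: [-0.2, 1.2, -1.3]
grip_width: 0.0179
```

Emit:
carry_out:
  commands: [1,0,0,0,0,0,0,1,0,0,0,0,0,0]

```text
time_s: 13.87
ee_pos: [0.459, -0.0293, 0.1993]
eef_rot: [-3.138, -0.001, 1.618]
force: [-0.1, 0.9, -1.6]
grip_width: 0.0174
```

```bash
cat > fin.py <<'E'
from h import *
import sys
o=ctrl.get_obs(); print(o['time_s'],o['ee_pos'],o['eef_rot'],o['force'],o['grip_width'])
im,P=cloud('wrist'); np.save('wf.npy',P); cv2.imwrite(f'pics/{sys.argv[1]}.png',im)
t=o['ee_pos']; ub=t[2]+.010
for r in nets.silhouettes('wrist','magnifier')[:2]:
    p=P[r['region']]; p=p[(abs(p[:,2]-ub)<.03)]
    print(r['confidence'],r['extent'],len(p))
    f=p[(p[:,0]>t[0]+.024)&(abs(p[:,2]-ub-.007)<.012)]
    if len(f)>50:
        print('frame',np.percentile(f,[5,50,95],axis=0)[:,2],cv2.minAreaRect((f[:,:2]*1000).astype(np.float32)))
        A=np.c_[f[:,:2]-f[:,:2].mean(0),np.ones(len(f))]; print('slopes',np.linalg.lstsq(A,f[:,2],rcond=None)[0])
for r in nets.silhouettes('wrist','carriage')[:2]:
    p=P[r['region']]; p=p[abs(p[:,2]-.047)<.006]
    if len(p)>50: print('carr',r['confidence'],np.median(p,0),cv2.minAreaRect((p[:,:2]*1000).astype(np.float32)))
E
python3 fin.py w3
```

```text
13.8667 [ 0.45900391 -0.0293287   0.19933718] [-3.13752388e+00 -5.77362283e-04  1.61801787e+00] [-0.12438088  0.91550855 -1.62286187] 0.017350072637025794
0.72 [284.6, 166.3, 352.9, 431.2] 9657
frame [0.21275229 0.21364346 0.21487714] ((511.4259948730469, -25.25974464416504), (56.43290328979492, 38.13338088989258), 1.1252392530441284)
slopes [-0.0304502  -0.0006853   0.21371363]
carr 0.67 [ 0.50135604 -0.07797586  0.04667791] ((514.1536254882812, -72.16024780273438), (67.26583862304688, 41.89937210083008), 1.7911126613616943)
```

View pics/w3.png

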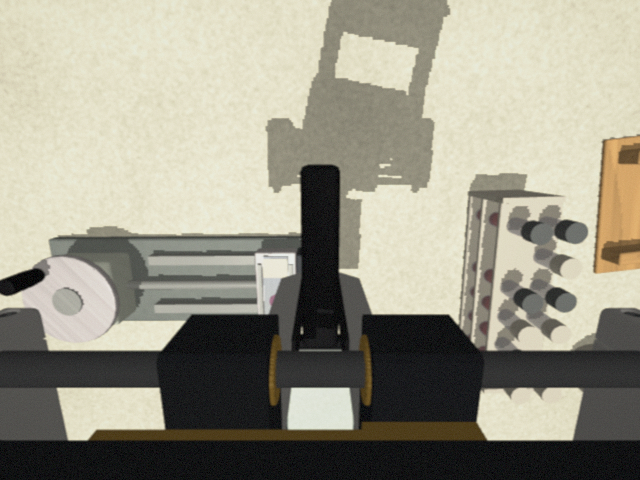

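The wrist view shows the handle at (320,200) held along x, with the lens mostly hidden behind the gripper at (320,410). The carriage is at (275,275). I check level with handle and frame plane fits, using the top and scene cameras too.

```bash
cat > lev.py <<'E'
from h import *
import sys
o=ctrl.get_obs(); t=o['ee_pos']; print(o['time_s'],t,o['eef_rot'],o['force'],o['grip_width'])
yaw=o['eef_rot'][2]-np.pi/2; R=np.array([[np.cos(yaw),np.sin(yaw)],[-np.sin(yaw),np.cos(yaw)]])
def plane(f):
    for _ in range(4):
        A=np.c_[f[:,:2],np.ones(len(f))]; c=np.linalg.lstsq(A,f[:,2],rcond=None)[0]; e=f[:,2]-A@c
        f=f[abs(e)<2*e.std()+1e-5]
    return c.round(4),len(f)
for n in ('wrist','top','scene'):
    im,P=cloud(n); cv2.imwrite(f'pics/{sys.argv[1]}_{n}.png',im)
    Q=P.reshape(-1,3)-t; Q=np.c_[Q[:,:2]@R.T,Q[:,2]-.010]  # magnifier frame, z rel. underside by nominal
    Q=Q[~np.isnan(Q[:,0])]
    h=Q[(Q[:,0]>-.066)&(Q[:,0]<-.022)&(abs(Q[:,1])<.009)&(abs(Q[:,2]-.018)<.006)]
    f=Q[(Q[:,0]>.024)&(Q[:,0]<.112)&(abs(Q[:,1])<.03)&(abs(Q[:,2]-.006)<.008)]
    if len(h)>20: print(n,'handle z=ax+by+c',plane(h),np.median(h,0).round(4))
    if len(f)>20: print(n,'frame',plane(f),'box',f[:,:2].min(0).round(4),f[:,:2].max(0).round(4),cv2.minAreaRect((f[:,:2]*1000).astype(np.float32)))
E
python3 lev.py l1
```

```text
14.0167 [ 0.45946157 -0.02833373  0.20012272] [-3.13901688e+00 -3.92589170e-04  1.62010590e+00] [ 0.62920245  0.39547102 -1.12167082] 0.017673085296702435
wrist handle z=ax+by+c (array([-0.0024,  0.0064,  0.0165]), 3106) [-0.0452  0.0007  0.0166]
wrist frame (array([-0.0203,  0.0032,  0.0057]), 2467) box [ 0.0241 -0.0182] [0.0808 0.0201] ((52.452884674072266, 0.9848232269287109), (38.242366790771484, 56.63166427612305), 89.96202087402344)
top handle z=ax+by+c (array([-0.0323, -0.0681,  0.015 ]), 57) [-0.0307 -0.0017  0.0161]
top frame (array([0.0021, 0.0079, 0.0047]), 139) box [ 0.0836 -0.0235] [0.1027 0.0259] ((94.83062744140625, 0.9774646759033203), (50.92881393432617, 17.508060455322266), 84.22294616699219)
scene frame (array([-0.0018, -0.0058,  0.0063]), 526) box [ 0.0241 -0.0249] [0.106  0.0262] ((65.08975219726562, 0.8057308197021484), (81.8739013671875, 51.01485061645508), 0.2960926294326782)
```

Emit:
carry_out:
  commands: [1,0.1,-1,0,0,0,0,1,0.2,-3,0,0,0,0,1,0.3,-4.5,-1,0,0,0,1,0.3,-4.7,-3,0,0,0,1,0.3,-4.7,-5.5,0,0,0,1,0.3,-4.7,-8,0,0,0,1,0.3,-4.7,-10.5,0,0,0,1,0.3,-4.7,-12,0,0,0,1,0.3,-4.7,-12.5,0,0,0,1,0.3,-4.7,-12.5,0,0,0,1,0.3,-4.7,-12.5,0,0,0]

```text
time_s: 15.08
ee_pos: [0.4631, -0.0757, 0.0762]
eef_rot: [-3.14, 0.0, 1.62]
force: [0.1, 1.2, -0.7]
grip_width: 0.0177
```

```bash
python3 lev.py l2; python3 - <<'E'
import cv2
a=cv2.imread('pics/l2_scene.png')[190:300,150:300]; cv2.imwrite('pics/l2c.png',cv2.resize(a,(750,550),interpolation=cv2.INTER_CUBIC))
from h import *
# slide/carriage seen by the scene camera before the magnifier covered it: initial cloud, carriage and stop
P=np.load('scene.npy'); Z=P[...,2];X=P[...,0];Y=P[...,1]
for nm,m in (('carr',(Z>.041)&(Z<.056)&(abs(Y+.124)<.035)&(abs(X-.53)<.07)),('stop',(Z>.042)&(Z<.055)&(Y>-.09)&(Y<0)&(abs(X-.53)<.07)),('wheel',(Z>.0645)&(Z<.075)&(abs(Y+.27)<.06)&(abs(X-.53)<.07))):
    p=P[m]; print(nm,len(p),cv2.minAreaRect((p[:,:2]*1000).astype(np.float32)),np.median(p[:,2]))
E
```

```text
15.0833 [ 0.46308025 -0.07569205  0.07617258] [-3.14035686e+00  5.94975931e-06  1.62029357e+00] [ 0.11903742  1.21386303 -0.70784976] 0.017657971086794517
wrist handle z=ax+by+c (array([-0.003 ,  0.0143,  0.0164]), 3146) [-0.0452  0.0007  0.0165]
wrist frame (array([-0.0202,  0.0005,  0.0058]), 2418) box [ 0.024  -0.0182] [0.0808 0.0202] ((52.4268913269043, 0.7330379486083984), (56.62226104736328, 38.345516204833984), 0.5356594324111938)
top frame (array([-0.0014,  0.0106,  0.0053]), 120) box [ 0.0779 -0.0239] [0.1028 0.0257] ((92.49688720703125, 2.0057334899902344), (24.29779624938965, 50.11959457397461), 5.6774725914001465)
scene frame (array([-0.0004, -0.004 ,  0.0065]), 483) box [ 0.0242 -0.0253] [0.1069 0.0262] ((65.43295288085938, 0.6916160583496094), (51.11262512207031, 82.6338882446289), 89.03298950195312)
carr 443 ((527.7523193359375, -124.74240112304688), (86.74839782714844, 42.874698638916016), 3.2493762969970703) 0.04738041375961108
stop 149 ((523.5888671875, -43.719093322753906), (85.47514343261719, 14.717293739318848), 3.165177345275879) 0.04694992912975742
wheel 789 ((536.1500854492188, -269.7658386230469), (90.92597198486328, 90.43126678466797), 7.415217876434326) 0.06988184032520796
```

View pics/l2c.png

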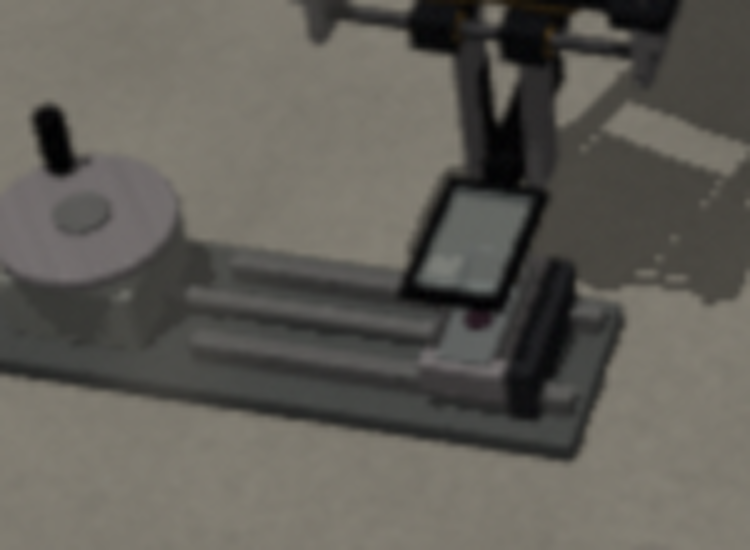

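The scene view shows the lens frame at crop (478,240) above the carriage, which sits tight against the stop (crop 540,335). Level to within a few mrad. Now the last small correction and the descent to 15 mm.

Emit:
carry_out:
  commands: [1,-0.1,0.05,-0.3,0,0,0,1,-0.1,0.05,-0.7,0,0,0,1,-0.1,0.05,-1.1,0,0,0,1,-0.1,0.05,-1.5,0,0,0,1,-0.1,0.05,-1.9,0,0,0,1,-0.1,0.05,-2.2,0,0,0,1,-0.1,0.05,-2.3,0,0,0,1,-0.1,0.05,-2.3,0,0,0,1,-0.1,0.05,-2.3,0,0,0,1,-0.1,0.05,-2.3,0,0,0,1,-0.1,0.05,-2.3,0,0,0,1,-0.1,0.05,-2.3,0,0,0]

```text
time_s: 16.23
ee_pos: [0.4623, -0.0751, 0.0537]
eef_rot: [3.141, 0.0, 1.62]
force: [-0.4, 0.2, -1.9]
grip_width: 0.0178
```

```bash
python3 lev.py l3; python3 - <<'E'
import cv2
a=cv2.imread('pics/l3_scene.png')[170:360,140:440]; cv2.imwrite('pics/l3c.png',cv2.resize(a,(800,507),interpolation=cv2.INTER_CUBIC))
E
```

```text
16.2333 [ 0.46233297 -0.07514632  0.05367936] [3.14147683e+00 4.18899598e-04 1.62024817e+00] [-0.43738759  0.17081794 -1.88007638] 0.017773859188823585
wrist handle z=ax+by+c (array([0.0003, 0.0087, 0.0165]), 3111) [-0.0452  0.0008  0.0164]
wrist frame (array([-0.0155, -0.0007,  0.0056]), 2474) box [ 0.024  -0.0182] [0.0809 0.0201] ((52.42323684692383, 0.8464412689208984), (56.747894287109375, 38.24324035644531), 0.2522253096103668)
top frame (array([ 0.0105, -0.0015,  0.0037]), 131) box [ 0.0798 -0.0242] [0.1033 0.0255] ((90.66436004638672, 0.8337841033935547), (49.18175506591797, 23.566843032836914), 87.87934875488281)
scene frame (array([0.0035, 0.0082, 0.006 ]), 462) box [ 0.024  -0.0251] [0.1055 0.0264] ((64.76577758789062, 0.6433658599853516), (81.49140930175781, 51.43796920776367), 0.03746587038040161)
```

View pics/l3c.png

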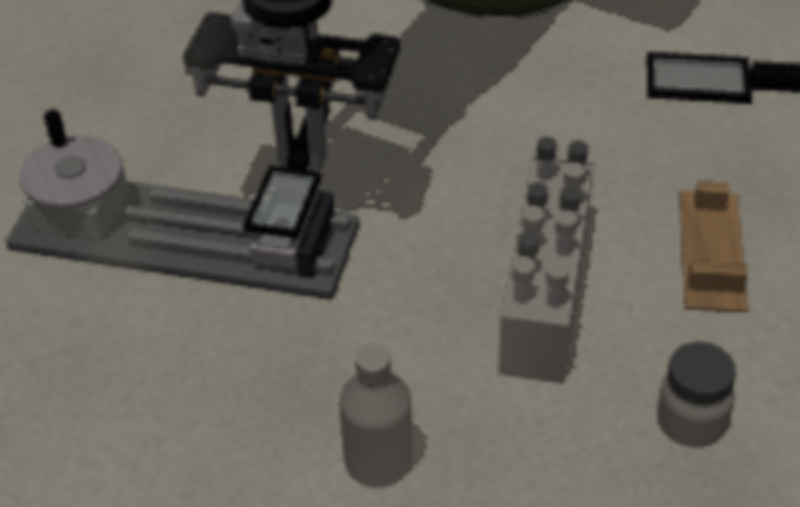

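The scene view shows the lens at crop (283,200) over the slide and the carriage against the stop. The rack (550,260), bottle (376,420) and jar (697,390) stand upright where they were, and the rest (712,245) is empty. The other magnifiers lie on the bench.

```bash
python3 - <<'E'
from h import *
o=ctrl.get_obs(); print(o['ee_pos'],abs(o['joint_vel']).max(),o['grip_width'],o['time_s'])
print(ticket.hand_in())
E
```

```text
[ 0.46229119 -0.0751399   0.05360222] 0.000768795732147918 0.017585260158513565 16.3833
the job is handed in; nothing more can be done
None
```

I wound the carriage home by the crank knob, then picked the magnifier off its rest and handed in while holding it over the slide. It took 16.4 s on the robot's clock, and hand-in gives no verdict.

- **Winding:** I turned the knob about 386° clockwise, until the tool pushed about 21 N along the turning direction with no further movement. The top camera then showed no gap between carriage and end stop, and still none after I let go of the knob. The arm never touched the carriage.
- **Magnifier:** I picked the one lying on the rest, measured at 170 × 49 mm, which matches the given size. The other magnifiers on the bench were left alone. I carried it over the rack about 0.2 m up; the rack, bottle and jar were upright and looked unmoved in the last scene picture.
- **Last checks:**
  - **Position:** the lens centre was at about (0.525, -0.071), within about 1 mm of my estimate of the slide centre.
  - **Height:** the underside was about 15.5 mm above the glass, worked out from the tool height and how the handle sits in the grip.
  - **Angle:** the yaw matched the slide's to within about 0.01 rad.
  - **Hold:** the arm was still and gripping, with the fingers 17.6 mm apart.
- **Disagreements:**
  - **Slide position:** the cameras differed by 1–2 mm in x, within their calibration.
  - **Level:** most plane fits were within about 0.01 rad. The wrist camera's fit of the lens frame read -0.016 rad along x, but that view was mostly hidden by the gripper, so I relied on its fit of the handle (0.0003 along the handle, 0.009 across it) and the scene camera's fit of the frame (0.004 and 0.008).

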